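Uncover a pump piston, hang the cover on its hook, draw the piston and hold it

ROBOT

A 6-joint arm with a two-finger parallel gripper is mounted at the origin on a cart in front of the work surface, level with it; the furniture and walls round the work are solid. World frame = base frame: x ahead of the robot, y to its left, z up, the work surface at z = 0. Lengths are in m, angles in degrees, forces in N, time in s.
With the tool pointing down it reaches from about 0.325 to 0.775 m from the base axis. Payload 5.5 kg.
Tool frame: the origin (TCP) lies at the very end of the fingers, on their centre line; the grasp point (between the pads) lies 19 mm behind it; z points along the fingers, y is the direction in which the jaws open and shut (so a half turn about z gives the same grasp; the last joint's range is limited). The gripper opens to 88 mm and grips with 3 to 60 N. Pads are 20 mm wide; open, the fingers measure 115 mm over their backs; the gripper's body (75 mm by 178 mm) begins 61 mm behind the grasp point.
Start: joints at [-78.249, 5.22, 70.514, -0, 104.267, -3.249], TCP at [0.155, -0.58, 0.223] pointing down, gripper open.
Joint ranges: [-164.24, 164.24], [-49.07, 125.15], [9.68, 141.18], [-86.29, 266.29], [3.28, 154.24], [-151.56, 151.56]. Speed limits (degrees/s): [147.25, 147.25, 172.46, 180, 180, 180].

INTERFACE

Orientations are given as a 3x3 rotation matrix whose columns are the frame's x, y, z axes.
In Python, from plant import observe, camera, camera_info, hand_in gives the robot as it stands.
- The arm moves only by the shell command python3 -m jog 'ROWS'. ROWS is JSON, a list of rows, each an object with "rotation": the turn, a rotation vector about the tool's x, y, z in rad, a list of three; "delta_pos": the shift along the tool's x, y, z in mm, a list of three; "grip": the finger opening in mm, from 0 to 87.8. In form: [{"rotation": [rx, ry, rz], "delta_pos": [dx, dy, dz], "grip": grip}, ...]. A call has 1 to 20 rows; each row shifts and turns the pose as measured when the row begins, along the tool's axes as they then stand; what a row does not reach is not made up. A row lasts 1/12 s, in which the tool goes at most 41.7 mm and 7.16 degrees, less where a joint would pass 70% of its speed; a pose out of reach is approached as far as the arm can. A call with a gripper value outside its range is refused whole. The fingers move at their own pace and stop on an object; the grip force is fixed at half the most. Time passes only in rows, so rows that do not move let the fingers close. It gives the time, the measured TCP pose, the force and the opening at its end, in the units of the state.
- observe(): the state, without advancing time (a new reading comes with each control period).
- camera(name): name is "scene" or "top" or "wrist"; returns (picture, depth): 400x640x3 uint8, blue, green, red; 400x640 float32, m along the optical axis (not along the pixel's ray), 0 where there is no reading.
- camera_info(name): a dict with "fx", "fy", "cx", "cy" (pixels), "R" (3x3) and "t" (3): a world point X has camera coordinates R X + t; the wrist camera has in their place "tool_from_camera" (4x4, takes a point from camera to tool coordinates, whose origin is the TCP and whose axes are the flange's). Camera axes: x right, y down, z forward; pixel columns grow to the right and rows downward; lengths in m; the calibration is good to about 2 mm. The wrist camera is an equidistant fisheye: a pixel r from the principal point sees the ray r / f radians off the axis. A picture is of the moment at which its call begins: read the wrist's pose just before it. camera_info takes no time and is no camera call.
- hand_in(): hands the job in, once; it reports no verdict.
The state is a dict: "time": time; "joint_positions": joint angles; "joint_velocities": joint speeds; "joint_torque": joint torques, N m; "eef_pos": TCP position; "tcp_rot": TCP orientation; "contact_force": force on the tool from outside, world axes, zero at the start; "ft_torque": the same for the moment, N m; "width": opening from 0.0 (shut) to 1.0 (fully open).
Only numpy, scipy, OpenCV 4.12 (cv2) and the standard library are available. Lean on these libraries where they do the work, as an engineer would, in place of code of your own. Each camera call takes 0.05 s, during which the arm holds its last target.

TASK

Lift the dust cover off the metal pump block and hang it on the hook of the hook stand by the round eye of its handle, and let go of it. Then take the knob of the piston that was under it and pull the piston straight up out of its bore by 35 mm (within 5 mm) without forcing it sideways, and finish still holding it there, upright and still, its lower part in the bore. Leave the vials, the power adapter and the sample tube where they are.

Things in the scene. Friction and masses are not known exactly. Their poses are not given: they have to be found in the camera images.
- pump: Metal pump block, fixed to the table, 62 x 62 x 75 mm tall with a 10 mm thick foot flange (90 mm long along its x) and two small hose ports (reaching 49 mm from the centre along its y at 28 mm height). Origin: centre of its underside, on the table; z up. A vertical round blind bore, 17 mm wide and 65 mm deep, opens in the middle of its top.
- bore_mouth (a point): Centre of the bore's mouth, in the middle of the block's top face, 75 mm above the table; z is the bore's axis, up.
- piston_knob (a point): Centre of the piston's round knob (26 mm diameter, 24 mm tall, axis z), at first under the cover, 22 mm above the block's top. The piston is one loose steel piece, 0.1 to 0.23 kg: a 16 mm round rod, 75 mm long, with the knob on top. It stands on the bore's floor with 65 mm of rod in the bore and 1 mm total play; only its weight and rubbing hold it.
- piston_foot (a point): Centre of the piston's lower end, 87 mm below the knob's centre; 65 mm below bore_mouth at first, 30 mm below it when the piston is drawn by 35 mm.
- cover_tab (a point): Grip point of the dust cover, on the flat upright steel tab at its top: 6 mm thick (along this point's x), 22 mm wide (y), free over 46 mm of height; the point is 18 mm below the tab's upper end. The loose cover (0.07 to 0.12 kg, 140 mm tall) is a grey inverted cup with a round wire eye on it and the tab on the eye. It stands on the pump block over the knob, rim 122 mm below this point.
- cover_eye (a point): Centre of the cover's round eye: inner radius 20 mm, wire 7 mm thick; the way through the eye is along this point's x. 55 mm below cover_tab, 67 mm above the cup's rim. The cup below it: 46 mm outer diameter, 44 mm tall, inside 40 mm wide and 40 mm deep.
- hook_stand: Steel hook stand, fixed: base 90 x 90 x 12 mm, origin at the centre of its underside, z up. A post at x = +36 mm carries, 170 mm up (its centre line), a level round arm 8 mm thick that runs to x = -42 mm and ends in an upturned tip at x = -52 mm, top 190 mm up. The arm points along the stand's -x, roughly to the robot; the eye goes on over the tip, moving along +x.
- hook_seat (a point): Point on the top of the hook's level arm, 174 mm above the table, at x = -10 mm in the stand's frame (so the post is 46 mm behind it and the upturned tip 42 mm in front of it). Axes as the stand's. When the cover hangs freely, its eye's centre is 20 mm below the arm's top.
- vial_near_pump: Bystander: upright glass vial with a cap, 24 mm diameter, 54 mm tall, near the pump; origin at its underside.
- vial_near_hook: Bystander: upright glass vial with a cap, 24 mm diameter, 54 mm tall, left of the hook stand; origin at its underside.
- adapter: Bystander: black plug-in power adapter, 37 x 94 x 42 mm, beyond the pump; origin at its underside.
- tube: Bystander: sample tube lying on the table, 102 mm long, 21 mm thick, between pump and hook stand; origin at its underside.
Things that resemble listed ones, but are neither listed nor needed, are in the scene too. What is shaped like the pump but purple is not meant. Leave any green look-alike of the part that bears cover_tab alone.

How it is judged:
By the outcome, as a careful person would: the job done as asked, in the order asked, and still so for the second after the job is handed in, while the arm keeps its last pose, push and grip.
It also fails if it takes over 64 s, if anything falls off the work surface, if the arm or the gripper's body presses on something with over 40 N, if the wrist force passes 120 N, or if a joint passes its speed limit or range.

## Working session

There is one attempt and no reset: what is moved stays moved. The work goes in short steps, Python scripts to look and compute and a shell command to move; the robot and the scene stay as the last step left them, time stands still between calls to the robot, and variables do not carry over. Pictures are saved under pics/ and viewed, and the job is handed in when it is done.

```bash
ls; mkdir -p pics; python3 - <<'E'
from plant import observe,camera,camera_info
import cv2,numpy as np
s=observe()
for k in s: print(k,np.round(s[k],3).tolist())
for n in("scene","top"):
    p,d=camera(n); cv2.imwrite(f"pics/{n}0.png",p); np.save(f"pics/{n}0.npy",d)
    i=camera_info(n); print(n,{k:np.round(v,3).tolist() for k,v in i.items()})
print(camera_info("wrist"))
E
```

```text
pics
time 0.0
joint_positions [-78.25, 5.262, 70.581, 0.001, 104.265, -3.249]
joint_velocities [-0.008, 0.038, -0.012, 0.074, 0.096, -0.055]
joint_torque [-0.001, -44.646, -40.645, 0.07, 0.029, -0.0]
eef_pos [0.155, -0.579, 0.222]
tcp_rot [[0.966, 0.259, -0.0], [0.259, -0.966, 0.002], [0.0, -0.002, -1.0]]
contact_force [0.017, 0.492, -0.085]
ft_torque [-0.015, 0.016, 0.048]
width 0.999
scene {'fx': 399.761, 'fy': 399.761, 'cx': 322.311, 'cy': 201.212, 'R': [[-0.682, -0.731, 0.01], [-0.435, 0.395, -0.809], [0.588, -0.556, -0.587]], 't': [0.329, 0.386, 0.861]}
top {'fx': 509.003, 'fy': 509.003, 'cx': 313.195, 'cy': 191.851, 'R': [[0.163, -0.987, -0.008], [-0.891, -0.144, -0.431], [0.424, 0.077, -0.902]], 't': [-0.127, 0.56, 1.78]}
{'fx': 309.70691628693146, 'fy': 309.70691628693146, 'cx': 316.7185373567888, 'cy': 199.31027092874285, 'tool_from_camera': array([[-6.92854160e-04, -9.64654144e-01, -2.63518316e-01,
         7.07669730e-02],
       [ 9.99999322e-01, -9.15031374e-04,  7.20386797e-04,
         8.18922798e-04],
       [-9.36051636e-04, -2.63517639e-01,  9.64654123e-01,
        -1.61974492e-01],
       [ 0.00000000e+00,  0.00000000e+00,  0.00000000e+00,
         1.00000000e+00]])}
```

View pics/scene0.png

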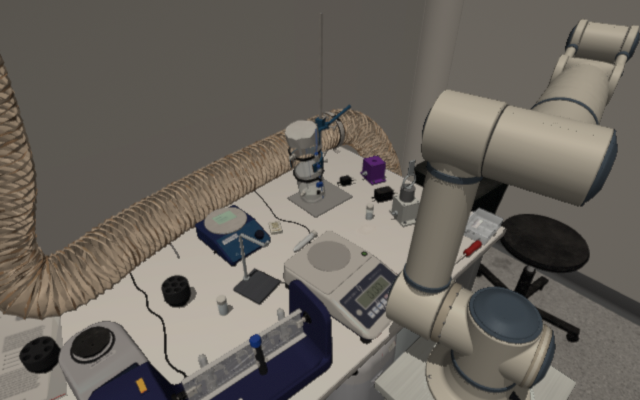

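View pics/top0.png

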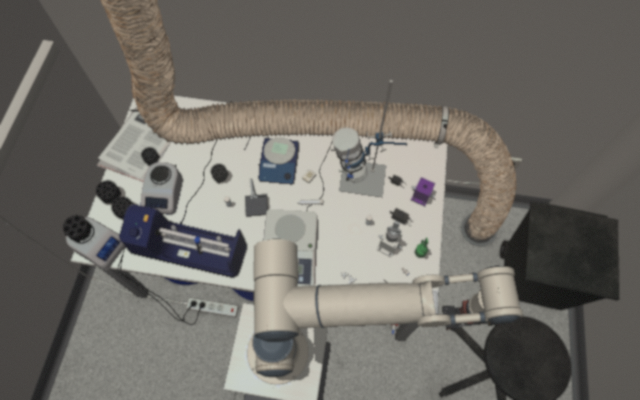

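The scene view shows the pump with the grey cover at (407,200), the purple look-alike at (374,168) and the hook stand at (250,270). In the top view they are at (391,238), (423,190) and (256,203), with the green look-alike cover at (421,248). I'll enlarge crops to confirm.

```bash
python3 - <<'E'
import cv2,numpy as np
s=cv2.imread("pics/scene0.png");t=cv2.imread("pics/top0.png")
R=lambda im,x,y,w,h,f:cv2.resize(im[y:y+h,x:x+w],None,fx=f,fy=f,interpolation=cv2.INTER_CUBIC)
a=np.hstack([R(s,360,150,80,80,5),R(t,355,170,80,100,4)[:400,:]]) 
cv2.imwrite("pics/c1.png",a)
b=np.hstack([R(s,210,220,80,80,5),R(t,215,160,80,80,5)])
cv2.imwrite("pics/c2.png",b)
E
```

```text
(no output)
```

View pics/c1.png

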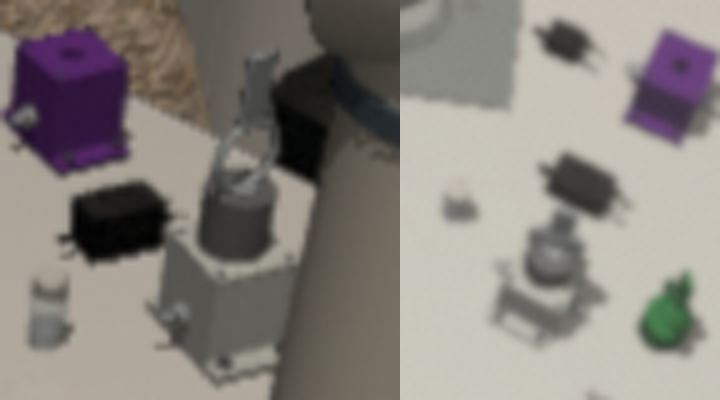

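View pics/c2.png

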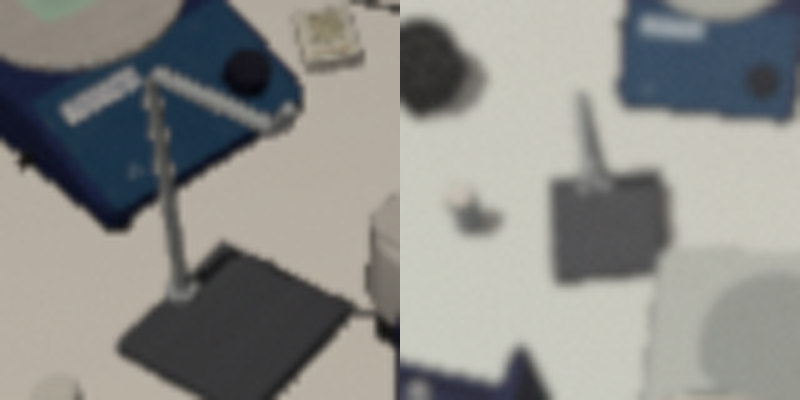

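The grey cover on the light grey pump is the one meant. Its tab is at about scene (413,164) and top (396,225). Next I'll measure by casting rays.

```bash
cat > h.py <<'E'
import numpy as np,cv2
from plant import observe,camera,camera_info
def ray(n,u,v):
    i=camera_info(n);R=np.array(i["R"]);t=np.array(i["t"]).ravel()
    d=R.T@np.array([(u-i["cx"])/i["fx"],(v-i["cy"])/i["fy"],1.]);return -R.T@t,d
def onz(n,u,v,z):
    c,d=ray(n,u,v);return c+d*(z-c[2])/d[2]
def tri(*rs):
    A=0;b=0
    for c,d in rs:
        d=d/np.linalg.norm(d);P=np.eye(3)-np.outer(d,d);A=A+P;b=b+P@c
    x=np.linalg.solve(A,b);e=[np.linalg.norm((np.eye(3)-np.outer(d,d)/(d@d))@(x-c)) for c,d in rs]
    return x,e
def cloud(n,d):
    i=camera_info(n);R=np.array(i["R"]);t=np.array(i["t"]).ravel()
    v,u=np.mgrid[:400,:640]
    p=np.stack([(u-i["cx"])/i["fx"]*d,(v-i["cy"])/i["fy"]*d,d],-1)
    return (p-t)@R
def wray(s,u,v):
    i=camera_info("wrist");r=np.array([u-i["cx"],v-i["cy"]]);k=np.hypot(*r);th=k/i["fx"]
    d=np.array([*(r/max(k,1e-9)*np.sin(th)),np.cos(th)])
    T=np.array(i["tool_from_camera"]);W=np.array(s["tcp_rot"])
    return W@T[:3,3]+np.array(s["eef_pos"]),W@(T[:3,:3]@d)
def wcloud(s,d):
    i=camera_info("wrist");v,u=np.mgrid[:400,:640]
    x=u-i["cx"];y=v-i["cy"];k=np.hypot(x,y)+1e-9;th=k/i["fx"]
    p=np.stack([x/k*np.tan(th)*d,y/k*np.tan(th)*d,d],-1)
    T=np.array(i["tool_from_camera"]);W=np.array(s["tcp_rot"])
    return (p@T[:3,:3].T+T[:3,3])@W.T+np.array(s["eef_pos"])
E
python3 - <<'E'
from h import *
np.set_printoptions(precision=4,suppress=True)
r=lambda *a:print(*a)
print("tab",tri(ray("scene",412.6,164),ray("top",395.5,225.5)))
S=cv2.imread("pics/scene0.png");T=cv2.imread("pics/top0.png")
C=cloud("scene",np.load("pics/scene0.npy"));D=cloud("top",np.load("pics/top0.npy"))
for nm,c,x0,x1,y0,y1 in(("sc",C,385,425,155,225),("top",D,375,405,215,255)):
    q=c[y0:y1,x0:x1].reshape(-1,3)
    for lo,hi in((.06,.085),(.1,.125),(.135,.165),(.17,.23)):
        m=(q[:,2]>lo)&(q[:,2]<hi);z=q[m]
        print(nm,lo,m.sum(),z.mean(0),z.min(0),z.max(0)) if m.any() else 0
# hook base
hsv=cv2.cvtColor(T,cv2.COLOR_BGR2HSV)
m=((hsv[...,2]<110)&(hsv[...,1]<60)).astype(np.uint8);m[:190]=0;m[220:]=0;m[:,:240]=0;m[:,275:]=0
cs,_=cv2.findContours(m,0,2);c=max(cs,key=cv2.contourArea);print(cv2.minAreaRect(c))
P=np.array([onz("top",*p[0],.012)[:2] for p in c],np.float32);R=cv2.minAreaRect(P);print("base",R,cv2.boxPoints(R))
def two(n,pts,z):
    for p in pts: print(n,p,onz(n,*p,z))
# post top / tip  scene crop2: tip (290,108)/5+(210,220), elbow (155,75)
two("scene",[(210+290/5,220+108/5)],.188); two("scene",[(210+155/5,220+75/5)],.170)
two("scene",[(210+180/5,220+292/5)],.012)
two("top",[(215+(580-400)/5,160+95/5)],.170);two("top",[(215+(597-400)/5,160+185/5)],.012)
E
```

```text
tab (array([ 0.4554, -0.3437,  0.2023]), [np.float64(0.0002984212029476635), np.float64(0.00029842120294771543)])
sc 0.06 237 [ 0.451  -0.3315  0.0719] [ 0.4176 -0.4747  0.06  ] [ 0.6546 -0.3029  0.0846]
sc 0.1 151 [ 0.4523 -0.3358  0.1138] [ 0.4324 -0.3658  0.1005] [ 0.4789 -0.3177  0.1243]
sc 0.135 45 [ 0.4584 -0.3369  0.152 ] [ 0.4497 -0.3647  0.1355] [ 0.4659 -0.3148  0.1647]
sc 0.17 83 [ 0.4569 -0.3407  0.1934] [ 0.4523 -0.3558  0.17  ] [ 0.4638 -0.3285  0.2183]
top 0.06 149 [ 0.4461 -0.3437  0.0754] [ 0.4203 -0.3832  0.0606] [ 0.4885 -0.3064  0.0849]
top 0.1 106 [ 0.4558 -0.3437  0.1177] [ 0.4388 -0.3675  0.102 ] [ 0.4796 -0.3225  0.1249]
top 0.135 22 [ 0.461  -0.3449  0.1549] [ 0.4532 -0.3701  0.1392] [ 0.4678 -0.3191  0.165 ]
top 0.17 43 [ 0.4604 -0.3445  0.199 ] [ 0.4547 -0.3556  0.1701] [ 0.4669 -0.3283  0.2209]
((256.6034851074219, 204.74139404296875), (19.515687942504883, 22.505327224731445), 85.2363510131836)
base ((0.5356764197349548, 0.1850990653038025), (0.08539188653230667, 0.08671165257692337), 12.637097358703613) [[0.4845 0.2181]
 [0.5035 0.1335]
 [0.5868 0.1521]
 [0.5679 0.2367]]
scene (268.0, 241.6) [0.481  0.1774 0.188 ]
scene (241.0, 235.0) [0.5621 0.2005 0.17  ]
scene (246.0, 278.4) [0.5687 0.2006 0.012 ]
top (251.0, 179.0) [0.5677 0.1972 0.17  ]
top (254.4, 197.0) [0.5669 0.2023 0.012 ]
```

```bash
python3 -m jog '[{"rotation":[0,0,0],"delta_pos":[0,0,-40],"grip":87},{"rotation":[0,0,0],"delta_pos":[10,-5,-38],"grip":87},{"rotation":[0,0,0],"delta_pos":[37,-16,-4],"grip":87},{"rotation":[0,0,0],"delta_pos":[37,-16,0],"grip":87},{"rotation":[0,0,0],"delta_pos":[37,-16,0],"grip":87},{"rotation":[0,0,0],"delta_pos":[37,-16,0],"grip":87},{"rotation":[0,0,0],"delta_pos":[37,-16,0],"grip":87},{"rotation":[0,0,0],"delta_pos":[37,-16,0],"grip":87},{"rotation":[0,0,0],"delta_pos":[37,-16,0],"grip":87},{"rotation":[0,0,-0.12],"delta_pos":[0,0,0],"grip":87},{"rotation":[0,0,-0.12],"delta_pos":[0,0,0],"grip":87},{"rotation":[0,0,-0.12],"delta_pos":[0,0,0],"grip":87},{"rotation":[0,0,-0.12],"delta_pos":[0,0,0],"grip":87},{"rotation":[0,0,-0.12],"delta_pos":[0,0,0],"grip":87},{"rotation":[0,0,-0.12],"delta_pos":[0,0,0],"grip":87}]'
```

```text
time: 1.35
eef_pos: [0.3945, -0.384, 0.2935]
tcp_rot: [[0.544, 0.839, -0.009], [0.839, -0.543, 0.028], [0.019, -0.023, -1.0]]
contact_force: [-0.4, -1.2, 0.3]
width: 0.99
```

```bash
python3 -m jog '[{"rotation":[0,0,0],"delta_pos":[34,15,0],"grip":87},{"rotation":[0,0,0],"delta_pos":[34,15,0],"grip":87},{"rotation":[0,0,-0.12],"delta_pos":[0,0,0],"grip":87},{"rotation":[0,0,-0.12],"delta_pos":[0,0,0],"grip":87},{"rotation":[0,0,-0.12],"delta_pos":[0,0,0],"grip":87},{"rotation":[0,0,-0.12],"delta_pos":[0,0,0],"grip":87},{"rotation":[0,0,-0.12],"delta_pos":[0,0,0],"grip":87},{"rotation":[0,0,0],"delta_pos":[0,0,0],"grip":87},{"rotation":[0,0,0],"delta_pos":[0,0,0],"grip":87}]'; python3 - <<'E'
from h import *
s=observe();p,d=camera("wrist");cv2.imwrite("pics/w1.png",p);np.save("pics/w1.npy",d)
import pickle;pickle.dump(s,open("pics/w1.pkl","wb"));print(s["eef_pos"],s["tcp_rot"],s["contact_force"])
E
```

```text
time: 2.1
eef_pos: [0.459, -0.3403, 0.2879]
tcp_rot: [[-0.051, 0.999, -0.017], [0.998, 0.051, 0.035], [0.036, -0.015, -0.999]]
contact_force: [0.3, -0.4, -0.0]
width: 0.988
[ 0.459009   -0.34025265  0.28785742] [[-0.05092731  0.99856351 -0.01665292]
 [ 0.99806295  0.05148422  0.03492465]
 [ 0.03573184 -0.01484204 -0.99925119]] [ 0.25682243 -0.39837728 -0.0450802 ]
```

View pics/w1.png

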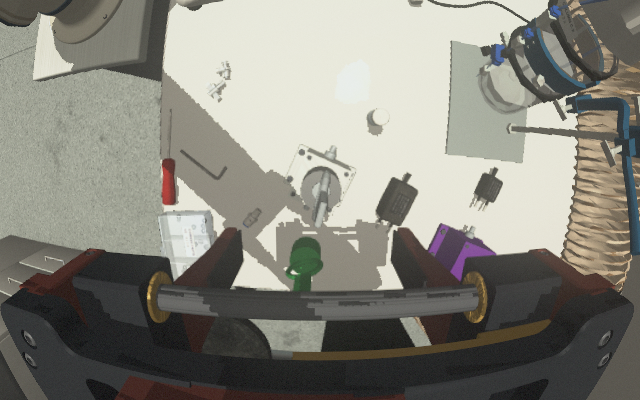

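The wrist view shows the grey cover at (320,190), with its tab running to about (321,208). The light pump is around it and the green look-alike cover is at (303,262). Enlarging for the yaw.

```bash
python3 - <<'E'
from h import *
import pickle
np.set_printoptions(precision=4,suppress=True)
p=cv2.imread("pics/w1.png");d=np.load("pics/w1.npy");s=pickle.load(open("pics/w1.pkl","rb"))
cv2.imwrite("pics/w1c.png",cv2.resize(p[135:245,270:370],None,fx=5,fy=5,interpolation=cv2.INTER_CUBIC))
W=wcloud(s,d);q=W[135:245,270:370].reshape(-1,3)
m0=(np.hypot(q[:,0]-.457,q[:,1]+.343)<.06);q=q[m0]
for lo,hi in((.07,.08),(.11,.125),(.13,.165),(.17,.19),(.19,.21),(.205,.225)):
    z=q[(q[:,2]>lo)&(q[:,2]<hi)]
    if len(z)>5:
        c=z[:,:2].mean(0);w,v=np.linalg.eigh(np.cov((z[:,:2]-c).T));a=np.degrees(np.arctan2(v[1,1],v[0,1]))
        R=cv2.minAreaRect((z[:,:2]*1000).astype(np.float32))
        print(lo,len(z),z.mean(0),z.min(0),z.max(0),"ang",a,np.sqrt(w),"rect",np.round(R[0],1),np.round(R[1],1),round(R[2],1))
E
```

```text
0.07 1020 [ 0.4553 -0.3347  0.075 ] [ 0.4197 -0.3842  0.0702] [ 0.4979 -0.3048  0.0798] ang -163.344554115844 [0.0182 0.0232] rect [ 458.  -344.6] [63.2 62.9] 68.7
0.11 994 [ 0.459  -0.3424  0.119 ] [ 0.4373 -0.3659  0.1106] [ 0.4828 -0.3211  0.1248] ang 173.73394138088395 [0.0108 0.013 ] rect [ 460.1 -343.4] [44.5 45.7] 88.2
0.13 171 [ 0.4613 -0.3331  0.155 ] [ 0.4519 -0.3692  0.1303] [ 0.4683 -0.3174  0.165 ] ang 75.69241955207248 [0.0019 0.0165] rect [ 459.8 -343.4] [52.8  7.5] 77.6
0.17 53 [ 0.4597 -0.3378  0.18  ] [ 0.4554 -0.3523  0.1702] [ 0.4646 -0.3329  0.1897] ang 67.42430443636549 [0.0014 0.0062] rect [ 457.9 -342. ] [20.5  5.4] 61.4
0.19 57 [ 0.4599 -0.3373  0.1999] [ 0.4556 -0.3514  0.1903] [ 0.4644 -0.3327  0.2081] ang 66.07321986769712 [0.0014 0.0058] rect [ 458.1 -341.6] [19.7  5. ] 61.9
0.205 215 [ 0.4599 -0.343   0.214 ] [ 0.4558 -0.3547  0.2051] [ 0.4642 -0.3332  0.2165] ang 78.83199259641552 [0.0018 0.0063] rect [ 460. -344.] [22.   6.5] 80.8
```

View pics/w1c.png

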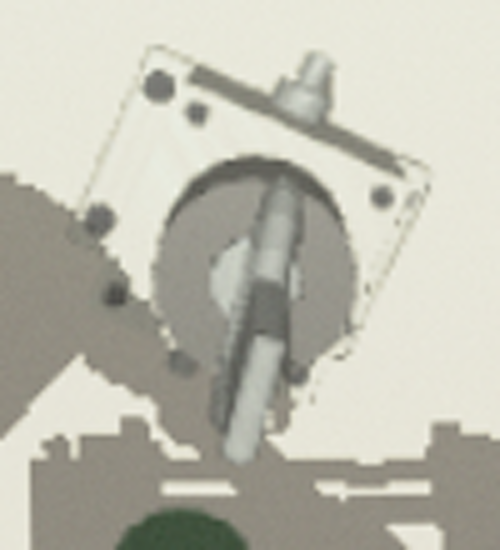

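```bash
cat >> h.py <<'E'
from scipy.spatial.transform import Rotation as Ro
def togo(xyz,yaw,s=None):
    s=s or observe();W=np.array(s["tcp_rot"]);a=np.radians(yaw)
    x=np.array([np.cos(a),np.sin(a),0]);z=np.array([0,0,-1.]);T=np.stack([x,np.cross(z,x),z],1)
    w=Ro.from_matrix(W.T@T).as_rotvec();dp=np.array(xyz)-s["eef_pos"]
    print("t",round(s["time"],2),"pos",np.round(s["eef_pos"],4),"rot",np.round(w,4),"dp now-axes",np.round(W.T@dp*1000,1),"dp target-axes",np.round(T.T@dp*1000,1),"F",np.round(s["contact_force"],1),"w",round(float(s["width"])*87.8,1))
E
python3 -c "
from h import *
togo([.460,-.3437,.20],78.7)"
```

```text
t 2.15 pos [ 0.459  -0.3403  0.2878] rot [-0.0193 -0.0337  0.2483] dp now-axes [-6.6  2.2 87.6] dp target-axes [-3.1  1.7 87.8] F [ 0.5  0.2 -0.1] w 86.7
```

```bash
python3 -m jog '[{"rotation":[-0.01,-0.017,0.12],"delta_pos":[0,0,0],"grip":87},{"rotation":[-0.01,-0.017,0.12],"delta_pos":[0,0,0],"grip":87},{"rotation":[0,0,0.01],"delta_pos":[0,0,0],"grip":60},{"rotation":[0,0,0],"delta_pos":[-3,2,20],"grip":50},{"rotation":[0,0,0],"delta_pos":[0,0,20],"grip":40}]'; python3 -c "
from h import *
togo([.460,-.3437,.20],78.7)"
```

```text
time: 2.57
eef_pos: [0.4611, -0.3449, 0.2514]
tcp_rot: [[0.217, 0.976, 0.007], [0.976, -0.217, -0.006], [-0.004, 0.008, -1.0]]
contact_force: [-0.3, -0.2, -0.7]
width: 0.803
t 2.57 pos [ 0.4611 -0.3449  0.2514] rot [ 0.0079  0.0042 -0.0215] dp now-axes [ 1.2 -1.7 51.4] dp target-axes [ 1.  -1.3 51.4] F [-0.3 -0.2 -0.7] w 70.5
```

```bash
python3 -m jog '[{"rotation":[0.008,0.004,-0.02],"delta_pos":[1,-1.5,3],"grip":40},{"rotation":[0,0,0],"delta_pos":[0,0,20],"grip":40},{"rotation":[0,0,0],"delta_pos":[0,0,10],"grip":40},{"rotation":[0,0,0],"delta_pos":[0,0,0],"grip":40}]'; python3 -c "
from h import *
togo([.460,-.3437,.179],78.7)"
```

```text
time: 2.9
eef_pos: [0.4584, -0.3428, 0.2144]
tcp_rot: [[0.191, 0.982, -0.006], [0.982, -0.191, 0.005], [0.004, -0.007, -1.0]]
contact_force: [0.0, 0.3, -0.0]
width: 0.499
t 2.9 pos [ 0.4584 -0.3428  0.2144] rot [-0.0067 -0.0043  0.0049] dp now-axes [-0.7  2.  35.4] dp target-axes [-0.6  1.7 35.4] F [ 0.   0.3 -0. ] w 43.9
```

```bash
python3 -m jog '[{"rotation":[-0.004,-0.002,0.003],"delta_pos":[-0.5,1.5,12],"grip":36},{"rotation":[0,0,0],"delta_pos":[0,0,12],"grip":30},{"rotation":[0,0,0],"delta_pos":[0,0,10],"grip":30},{"rotation":[0,0,0],"delta_pos":[0,0,0],"grip":30}]'; python3 -c "
from h import *
togo([.460,-.3437,.179],78.7)
s=observe();p,d=camera('wrist');cv2.imwrite('pics/w2.png',p[160:400])"
```

```text
time: 3.23
eef_pos: [0.4601, -0.344, 0.1819]
tcp_rot: [[0.192, 0.981, -0.001], [0.981, -0.192, 0.002], [0.002, -0.001, -1.0]]
contact_force: [-0.3, -0.7, -0.3]
width: 0.342
t 3.23 pos [ 0.4601 -0.344   0.1819] rot [-0.0009 -0.0016  0.004 ] dp now-axes [ 0.3 -0.2  2.9] dp target-axes [ 0.3 -0.2  2.9] F [-0.3 -0.7 -0.3] w 30.0
```

View pics/w2.png

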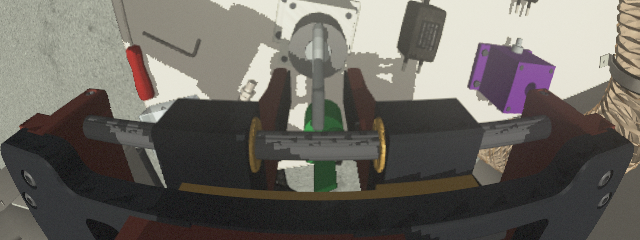

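The tab sits midway between the fingers, at about (320,105) in this crop. Closing the gripper now.

```bash
python3 -m jog '[{"rotation":[0,0,0],"delta_pos":[0,0,3],"grip":15},{"rotation":[0,0,0],"delta_pos":[0,0,0],"grip":0},{"rotation":[0,0,0],"delta_pos":[0,0,0],"grip":0},{"rotation":[0,0,0],"delta_pos":[0,0,0],"grip":0},{"rotation":[0,0,0],"delta_pos":[0,0,0],"grip":0},{"rotation":[0,0,0],"delta_pos":[0,0,0],"grip":0},{"rotation":[0,0,0],"delta_pos":[0,0,0],"grip":0}]'; python3 -c "
from h import *
togo([.460,-.3437,.179],78.7)"
```

```text
time: 3.87
eef_pos: [0.461, -0.3448, 0.1832]
tcp_rot: [[0.192, 0.981, 0.003], [0.981, -0.192, -0.002], [-0.001, 0.004, -1.0]]
contact_force: [-0.6, 0.2, -0.9]
width: 0.067
t 3.87 pos [ 0.461  -0.3448  0.1832] rot [0.0038 0.001  0.0045] dp now-axes [ 0.9 -1.2  4.2] dp target-axes [ 0.8 -1.2  4.2] F [-0.6  0.2 -0.9] w 5.9
```

```bash
python3 -m jog '[{"rotation":[0,0,0],"delta_pos":[0,0,-6],"grip":0},{"rotation":[0,0,0],"delta_pos":[0,0,-10],"grip":0},{"rotation":[0,0,0],"delta_pos":[0,0,-12],"grip":0},{"rotation":[0,0,0],"delta_pos":[0,0,-14],"grip":0},{"rotation":[0,0,0],"delta_pos":[0,0,-16],"grip":0}]'; python3 -c "
from h import *
togo([.460,-.3437,.295],78.7)"
```

```text
time: 4.28
eef_pos: [0.4597, -0.3437, 0.2421]
tcp_rot: [[0.192, 0.981, -0.002], [0.981, -0.192, 0.003], [0.002, -0.002, -1.0]]
contact_force: [0.7, -0.5, -1.8]
width: 0.066
t 4.28 pos [ 0.4597 -0.3437  0.2421] rot [-0.0021 -0.0022  0.0045] dp now-axes [  0.2   0.2 -52.9] dp target-axes [  0.1   0.3 -52.9] F [ 0.7 -0.5 -1.8] w 5.8
```

```bash
python3 -m jog '[{"rotation":[0,0,0],"delta_pos":[0,0,-25],"grip":0},{"rotation":[0,0,0],"delta_pos":[0,0,-25],"grip":0},{"rotation":[0,0,0],"delta_pos":[10,-2,-3],"grip":0},{"rotation":[0,0,0],"delta_pos":[20,-5,0],"grip":0},{"rotation":[0,0,0],"delta_pos":[30,-7,0],"grip":0},{"rotation":[0,0,0],"delta_pos":[30,-7,0],"grip":0},{"rotation":[0,0,0],"delta_pos":[30,-7,0],"grip":0},{"rotation":[0,0,0],"delta_pos":[30,-7,0],"grip":0},{"rotation":[0,0,0],"delta_pos":[30,-7,0],"grip":0},{"rotation":[0,0,0],"delta_pos":[30,-7,0],"grip":0},{"rotation":[0,0,0],"delta_pos":[30,-7,0],"grip":0},{"rotation":[0,0,0],"delta_pos":[30,-7,0],"grip":0},{"rotation":[0,0,0],"delta_pos":[30,-7,0],"grip":0},{"rotation":[0,0,0],"delta_pos":[30,-7,0],"grip":0},{"rotation":[0,0,0],"delta_pos":[20,-5,0],"grip":0},{"rotation":[0,0,0],"delta_pos":[10,-3,0],"grip":0}]'; python3 -c "
from h import *
togo([.44,.06,.295],103.5)
s=observe();p,d=camera('scene');cv2.imwrite('pics/s1.png',p);
"
```

```text
time: 5.62
eef_pos: [0.4409, 0.0462, 0.3043]
tcp_rot: [[0.195, 0.981, 0.012], [0.981, -0.195, -0.002], [0.001, 0.012, -1.0]]
contact_force: [0.6, -0.7, -0.9]
width: 0.068
t 5.62 pos [0.4409 0.0462 0.3043] rot [ 0.0118  0.0021 -0.4323] dp now-axes [13.3 -3.7  9.3] dp target-axes [13.6  2.3  9.3] F [ 0.6 -0.7 -0.9] w 5.9
```

View pics/s1.png

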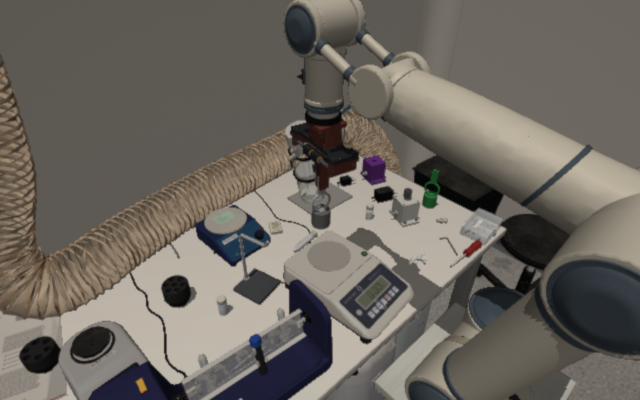

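The cover is held at (321,213), the piston knob shows on the pump at (407,193), and the bystanders are untouched. Next I'll turn to the hook's heading and look at the hook.

```bash
python3 -m jog '[{"rotation":[0.003,0,-0.1],"delta_pos":[0,0,0],"grip":0},{"rotation":[0.003,0,-0.1],"delta_pos":[0,0,0],"grip":0},{"rotation":[0.003,0,-0.1],"delta_pos":[0,0,0],"grip":0},{"rotation":[0.003,0,-0.1],"delta_pos":[0,0,0],"grip":0},{"rotation":[0,0,-0.02],"delta_pos":[0,0,0],"grip":0},{"rotation":[0,0,0],"delta_pos":[0,0,0],"grip":0},{"rotation":[0,0,0],"delta_pos":[0,0,0],"grip":0}]'; python3 - <<'E'
from h import *
import pickle
togo([.44,.06,.295],103.5)
s=observe();p,d=camera("wrist");cv2.imwrite("pics/w3.png",p);np.save("pics/w3.npy",d);pickle.dump(s,open("pics/w3.pkl","wb"))
E
```

```text
time: 6.25
eef_pos: [0.4379, 0.0496, 0.3041]
tcp_rot: [[-0.247, 0.969, 0.001], [0.969, 0.247, -0.001], [-0.001, 0.0, -1.0]]
contact_force: [-0.3, 0.5, 0.3]
width: 0.065
t 6.25 pos [0.4379 0.0496 0.3041] rot [0.0005 0.0011 0.0145] dp now-axes [9.6 4.6 9.1] dp target-axes [9.6 4.5 9.1] F [-0.3  0.5  0.3] w 5.7
```

View pics/w3.png

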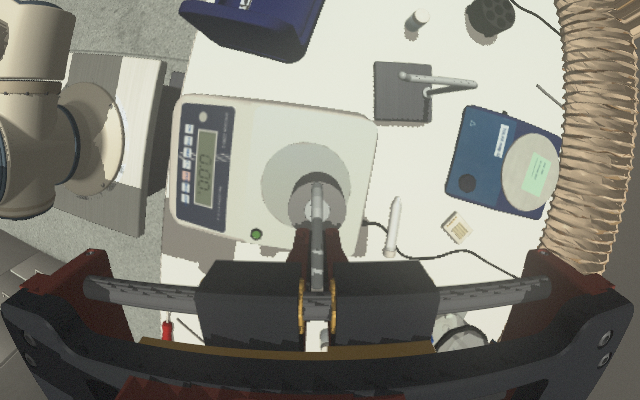

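The hook's upturned tip is at (404,76). Its arm runs to the post top at about (473,85), over the dark base at (402,92). Measuring from the depth.

```bash
python3 - <<'E'
from h import *
import pickle
np.set_printoptions(precision=4,suppress=True)
p=cv2.imread("pics/w3.png");d=np.load("pics/w3.npy");s=pickle.load(open("pics/w3.pkl","rb"))
cv2.imwrite("pics/w3c.png",cv2.resize(p[40:140,360:500],None,fx=5,fy=5,interpolation=cv2.INTER_CUBIC))
W=wcloud(s,d);q=W[40:140,360:490].reshape(-1,3)
z=q[(q[:,2]>.155)&(q[:,2]<.195)&(q[:,0]>.45)]
print(len(z),z.min(0),z.max(0))
b=z[z[:,2]<.178];
vx,vy,x0,y0=cv2.fitLine(b[:,:2].astype(np.float32),2,0,.01,.01).ravel();print("arm line",np.degrees(np.arctan2(vy,vx)),x0,y0,len(b))
for lo,hi in((.16,.17),(.17,.178),(.178,.186),(.186,.195)):
    k=z[(z[:,2]>lo)&(z[:,2]<hi)]
    if len(k):print(lo,len(k),k.mean(0),k.min(0),k.max(0))
for lo,hi in((.03,.09),(.09,.15)):
    k=q[(q[:,2]>lo)&(q[:,2]<hi)&(q[:,1]>.15)&(q[:,1]<.24)&(q[:,0]>.5)&(q[:,0]<.62)]
    if len(k):print("post",len(k),k.mean(0),k.min(0),k.max(0))
hsv=cv2.cvtColor(p,cv2.COLOR_BGR2HSV)[40:140,360:490].reshape(-1,3)
k=q[(q[:,2]>.006)&(q[:,2]<.02)&(q[:,0]>.46)&(q[:,0]<.62)&(q[:,1]>.12)&(q[:,1]<.26)&(hsv[:,2]<110)]
R=cv2.minAreaRect((k[:,:2]*1000).astype(np.float32));print("base",R,len(k))
E
```

```text
629 [0.4802 0.1722 0.155 ] [0.5732 0.2014 0.1904]
arm line 15.2278 0.52995354 0.18818513 547
0.16 20 [0.5524 0.1923 0.1674] [0.5077 0.1791 0.1619] [0.5732 0.2008 0.1699]
0.17 521 [0.5287 0.1879 0.1731] [0.4925 0.1746 0.1701] [0.5672 0.2014 0.1778]
0.178 27 [0.4899 0.1763 0.1821] [0.4814 0.1726 0.1782] [0.4934 0.181  0.1856]
0.186 55 [0.4841 0.1757 0.1886] [0.4802 0.1722 0.1864] [0.4879 0.1792 0.1904]
post 97 [0.5665 0.1978 0.0615] [0.5646 0.1947 0.0303] [0.5717 0.2028 0.0889]
post 116 [0.5671 0.1973 0.1181] [0.565  0.1948 0.0901] [0.5708 0.2029 0.1499]
base ((534.2230224609375, 188.5058135986328), (89.44847106933594, 87.17485809326172), 14.753192901611328) 366
```

View pics/w3c.png

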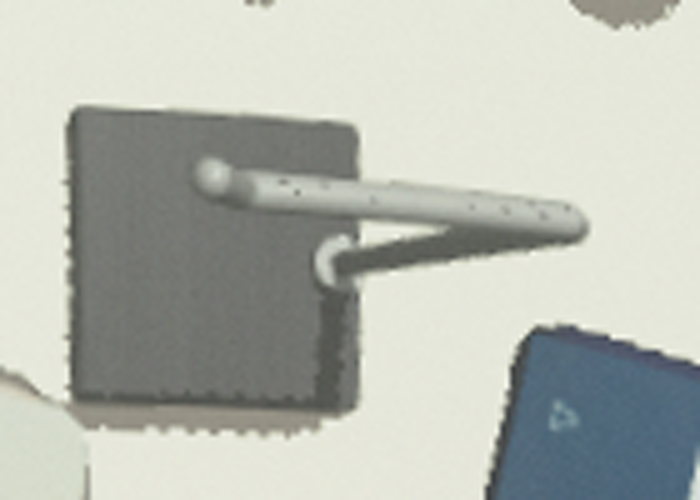

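```bash
python3 - <<'E'
from h import *
import pickle
np.set_printoptions(precision=4,suppress=True)
d=np.load("pics/w3.npy");s=pickle.load(open("pics/w3.pkl","rb"))
W=wcloud(s,d);t=((W-s["eef_pos"])@np.array(s["tcp_rot"])).reshape(-1,3)
t=t[(np.abs(t[:,0])<.04)&(np.abs(t[:,1])<.04)]
for lo,hi in((-.04,-.03),(0.,.01),(.01,.025),(.03,.05),(.05,.06),(.06,.068),(.105,.112)):
    k=t[(t[:,2]>lo)&(t[:,2]<hi)]
    if len(k):print(lo,len(k),k.mean(0),k.min(0),k.max(0))
k=t[(t[:,2]>.055)&(t[:,2]<.075)];print(cv2.minEnclosingCircle((k[:,:2]*1000).astype(np.float32)))
u=np.array([.966,.259])
c=np.array([.5342,.1885])
for x in(-.1,-.01):print(x,c+x*u)
togo([*(c-.1*u),.219],105)
E
```

```text
-0.04 888 [ 0.0056 -0.0013 -0.0336] [-0.0096 -0.015  -0.04  ] [ 0.0122  0.0126 -0.03  ]
0.0 62 [ 0.0112 -0.001   0.0044] [ 0.0087 -0.0078  0.    ] [0.0121 0.0095 0.0099]
0.01 296 [ 0.015  -0.0014  0.0191] [ 0.0032 -0.0048  0.0101] [0.0223 0.0021 0.0249]
0.03 76 [ 0.0259 -0.0015  0.0356] [ 0.0232 -0.0044  0.03  ] [0.0274 0.0017 0.0476]
0.06 1880 [ 0.0039 -0.0012  0.0633] [-0.0189 -0.0233  0.0603] [0.0236 0.0213 0.0679]
0.105 10 [0.0205 0.0001 0.1055] [ 0.0164 -0.016   0.105 ] [0.0227 0.0158 0.107 ]
((1.0994837284088135, -1.2430036067962646), 23.060741424560547)
-0.1 [0.4376 0.1626]
-0.01 [0.5245 0.1859]
t 6.3 pos [0.4379 0.0495 0.3042] rot [ 0.0004  0.0012 -0.012 ] dp now-axes [109.7  27.6  85. ] dp target-axes [109.3  28.9  85.2] F [-0.3 -0.1 -0.9] w 5.7
```

```bash
python3 - <<'E'
from h import *
import pickle
d=np.load("pics/w3.npy");s=pickle.load(open("pics/w3.pkl","rb"))
W=wcloud(s,d).reshape(-1,3)
for y0 in np.arange(.06,.30,.04):
    k=W[(W[:,0]>.38)&(W[:,0]<.48)&(W[:,1]>y0)&(W[:,1]<y0+.04)&(d.ravel()>0)]
    if len(k):print(round(y0,2),np.percentile(k[:,2],[50,99,100]).round(3))
k=W[(W[:,0]>.2)&(W[:,0]<.45)&(W[:,1]>.05)&(W[:,1]<.4)&(W[:,2]>.03)];print(k.min(0),k.max(0))
E
```

```text
0.06 [0.408 0.428 0.429]
0.1 [0.076 0.078 0.079]
0.14 [-0.     0.002  0.003]
0.18 [-0.     0.016  0.038]
0.22 [-0.     0.039  0.041]
0.26 [-0.     0.04   0.042]
[0.20908498 0.05000214 0.03000787] [0.44999828 0.28689668 0.46603429]
```

```bash
python3 -m jog '[{"rotation":[0,0,-0.012],"delta_pos":[12,3,0],"grip":0},{"rotation":[0,0,0],"delta_pos":[24,6,0],"grip":0},{"rotation":[0,0,0],"delta_pos":[28,7,0],"grip":0},{"rotation":[0,0,0],"delta_pos":[24,6,6],"grip":0},{"rotation":[0,0,0],"delta_pos":[12,3,15],"grip":0},{"rotation":[0,0,0],"delta_pos":[0,0,25],"grip":0},{"rotation":[0,0,0],"delta_pos":[0,0,20],"grip":0},{"rotation":[0,0,0],"delta_pos":[0,0,8],"grip":0},{"rotation":[0,0,0],"delta_pos":[0,0,0],"grip":0}]'; python3 -c "
from h import *
togo([.4376,.1626,.218],105)"
```

```text
time: 7.05
eef_pos: [0.4366, 0.1562, 0.2284]
tcp_rot: [[-0.247, 0.969, 0.005], [0.969, 0.247, -0.0], [-0.002, 0.005, -1.0]]
contact_force: [-0.9, -0.7, -0.4]
width: 0.064
t 7.05 pos [0.4366 0.1562 0.2284] rot [ 0.0048  0.0016 -0.012 ] dp now-axes [ 5.9  2.5 10.4] dp target-axes [ 5.9  2.6 10.4] F [-0.9 -0.7 -0.4] w 5.6
```

```bash
python3 -m jog '[{"rotation":[0.002,0,-0.015],"delta_pos":[6,2,8],"grip":0},{"rotation":[0,0,0],"delta_pos":[0,0,3],"grip":0},{"rotation":[0,0,0],"delta_pos":[0,0,0],"grip":0}]'; python3 - <<'E'
from h import *
togo([.4376,.1626,.218],105)
p,d=camera("scene");cv2.imwrite("pics/s2.png",cv2.resize(p[180:310,200:320],None,fx=4,fy=4,interpolation=cv2.INTER_CUBIC))
p,d=camera("wrist");cv2.imwrite("pics/w4.png",p)
E
```

```text
time: 7.3
eef_pos: [0.4376, 0.1626, 0.2184]
tcp_rot: [[-0.261, 0.965, 0.005], [0.965, 0.261, -0.0], [-0.002, 0.005, -1.0]]
contact_force: [0.8, -0.4, 0.1]
width: 0.067
t 7.3 pos [0.4376 0.1626 0.2184] rot [0.0046 0.0016 0.0023] dp now-axes [ 0.  -0.   0.4] dp target-axes [ 0.  -0.   0.4] F [ 0.8 -0.4  0.1] w 5.9
```

View pics/s2.png

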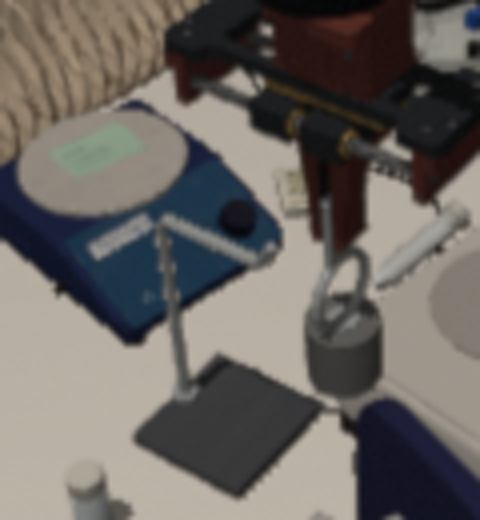

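View pics/w4.png

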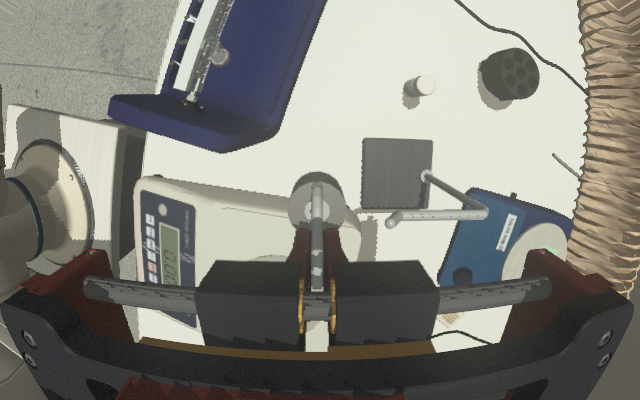

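The cover's eye faces the hook tip, which is at (265,252) in the scene crop with the eye at (342,285). Advancing along tool y.

```bash
python3 -m jog '[{"rotation":[0.003,0,0],"delta_pos":[0,8,0],"grip":0},{"rotation":[0,0,0],"delta_pos":[0,10,0],"grip":0},{"rotation":[0,0,0],"delta_pos":[0,10,0],"grip":0},{"rotation":[0,0,0],"delta_pos":[0,10,0],"grip":0},{"rotation":[0,0,0],"delta_pos":[0,0,0],"grip":0}]'; python3 -c "
from h import *
togo([.5245,.1859,.218],105)"
```

```text
time: 7.82
eef_pos: [0.479, 0.173, 0.2233]
tcp_rot: [[-0.259, 0.966, 0.009], [0.966, 0.259, 0.001], [-0.002, 0.009, -1.0]]
contact_force: [1.0, 0.1, -1.3]
width: 0.069
t 7.82 pos [0.479  0.173  0.2233] rot [0.0094 0.0015 0.0006] dp now-axes [ 0.7 47.3  5.7] dp target-axes [ 0.7 47.3  5.3] F [ 1.   0.1 -1.3] w 6.0
```

```bash
python3 -m jog '[{"rotation":[0.006,0,0],"delta_pos":[0,0,5],"grip":0},{"rotation":[0,0,0],"delta_pos":[0,0,0],"grip":0}]'; python3 -c "
from h import *
togo([.5245,.1859,.218],105)
p,d=camera('scene');cv2.imwrite('pics/s3.png',cv2.resize(p[200:310,200:320],None,fx=5,fy=5,interpolation=cv2.INTER_CUBIC))"
```

```text
time: 7.98
eef_pos: [0.4798, 0.1729, 0.2185]
tcp_rot: [[-0.259, 0.966, 0.004], [0.966, 0.259, -0.001], [-0.002, 0.003, -1.0]]
contact_force: [0.8, 0.3, -1.5]
width: 0.069
t 7.98 pos [0.4798 0.1729 0.2185] rot [0.0034 0.0016 0.0001] dp now-axes [ 1.  46.5  0.6] dp target-axes [ 1.  46.5  0.5] F [ 0.8  0.3 -1.5] w 6.1
```

View pics/s3.png

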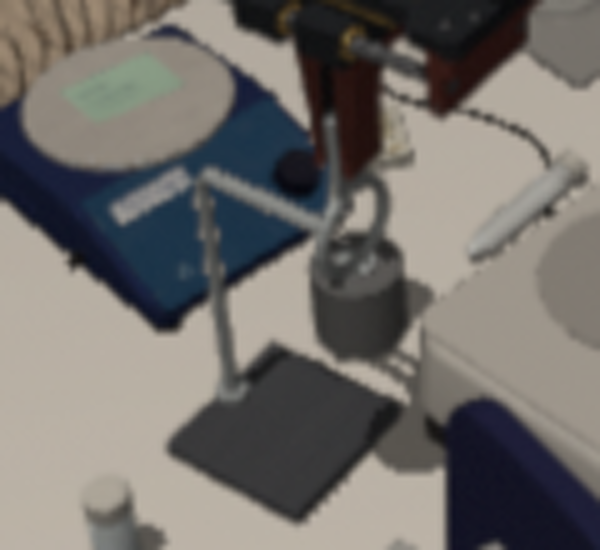

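The tip is in the eye's plane at about (338,225), with no contact force. Going on.

```bash
python3 -m jog '[{"rotation":[0.002,0,0],"delta_pos":[0.5,6,0.5],"grip":0},{"rotation":[0,0,0],"delta_pos":[0,9,1],"grip":0},{"rotation":[0,0,0],"delta_pos":[0,9,1],"grip":0}]';python3 -m jog '[{"rotation":[0.002,0,0],"delta_pos":[0,9,1],"grip":0},{"rotation":[0.001,0,0],"delta_pos":[0,8,1],"grip":0},{"rotation":[0,0,0],"delta_pos":[0,4,0],"grip":0},{"rotation":[0,0,0],"delta_pos":[0,0,0],"grip":0}]'; python3 -c "
from h import *
togo([.5245,.1859,.195],105)
p,d=camera('scene');cv2.imwrite('pics/s4.png',cv2.resize(p[200:310,200:320],None,fx=5,fy=5,interpolation=cv2.INTER_CUBIC))"
```

```text
time: 8.28
eef_pos: [0.5033, 0.1798, 0.218]
tcp_rot: [[-0.259, 0.966, 0.005], [0.966, 0.259, -0.0], [-0.001, 0.004, -1.0]]
contact_force: [0.7, 0.3, -1.1]
width: 0.064
time: 8.62
eef_pos: [0.5274, 0.1863, 0.2147]
tcp_rot: [[-0.259, 0.966, 0.001], [0.966, 0.259, -0.001], [-0.002, 0.001, -1.0]]
contact_force: [-0.7, 0.5, -1.8]
width: 0.068
t 8.62 pos [0.5274 0.1863 0.2147] rot [0.0007 0.0015 0.0002] dp now-axes [ 0.4 -2.9 19.7] dp target-axes [ 0.4 -2.9 19.7] F [-0.7  0.5 -1.8] w 6.0
```

View pics/s4.png

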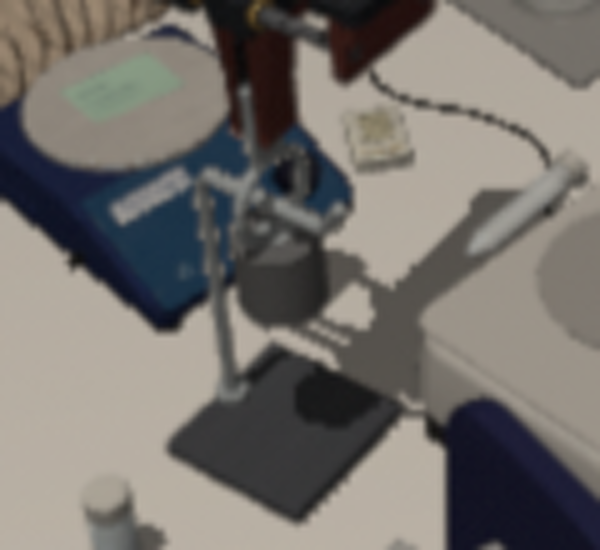

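The eye is around the arm, with the tip sticking out in front at (335,213). Lowering until the weight transfers.

```bash
python3 -m jog '[{"rotation":[0,0,0],"delta_pos":[0,-1,6],"grip":0},{"rotation":[0,0,0],"delta_pos":[0,0,6],"grip":0},{"rotation":[0,0,0],"delta_pos":[0,0,3],"grip":0},{"rotation":[0,0,0],"delta_pos":[0,0,1],"grip":0}]';python3 -m jog '[{"rotation":[0,0,0],"delta_pos":[0,0,1],"grip":0},{"rotation":[0,0,0],"delta_pos":[0,0,1],"grip":0}]'; python3 -c "
from h import *
togo([.5245,.1859,.194],105)"
```

```text
time: 9.0
eef_pos: [0.5256, 0.1858, 0.1973]
tcp_rot: [[-0.259, 0.966, 0.001], [0.966, 0.259, -0.001], [-0.002, 0.0, -1.0]]
contact_force: [-0.5, -0.6, -0.9]
width: 0.066
time: 9.17
eef_pos: [0.525, 0.1857, 0.1947]
tcp_rot: [[-0.259, 0.966, 0.0], [0.966, 0.259, -0.002], [-0.002, -0.0, -1.0]]
contact_force: [-0.3, -0.0, -1.1]
width: 0.068
t 9.17 pos [0.525  0.1857 0.1947] rot [-0.0003  0.0015  0.0004] dp now-axes [ 0.3 -0.4  0.7] dp target-axes [ 0.3 -0.4  0.7] F [-0.3 -0.  -1.1] w 5.9
```

```bash
python3 -m jog '[{"rotation":[0,0,0],"delta_pos":[0,0,1.5],"grip":0},{"rotation":[0,0,0],"delta_pos":[0,0,0.5],"grip":0}]'; python3 -m jog '[{"rotation":[0,0,0],"delta_pos":[0,0,1],"grip":0},{"rotation":[0,0,0],"delta_pos":[0,0,0],"grip":0}]'; python3 -c "
from h import *
togo([.5245,.1859,.194],105)
p,d=camera('scene');cv2.imwrite('pics/s5.png',cv2.resize(p[200:310,200:320],None,fx=5,fy=5,interpolation=cv2.INTER_CUBIC))"
```

```text
time: 9.33
eef_pos: [0.525, 0.1857, 0.1944]
tcp_rot: [[-0.259, 0.966, 0.002], [0.966, 0.259, -0.001], [-0.002, 0.002, -1.0]]
contact_force: [-1.4, -0.6, 2.0]
width: 0.07
time: 9.5
eef_pos: [0.5251, 0.1857, 0.1946]
tcp_rot: [[-0.259, 0.966, 0.004], [0.966, 0.259, -0.001], [-0.002, 0.004, -1.0]]
contact_force: [0.2, 0.7, -1.5]
width: 0.064
t 9.5 pos [0.5251 0.1857 0.1946] rot [0.0036 0.0015 0.0004] dp now-axes [ 0.3 -0.5  0.5] dp target-axes [ 0.3 -0.5  0.6] F [ 0.2  0.7 -1.5] w 5.6
```

View pics/s5.png

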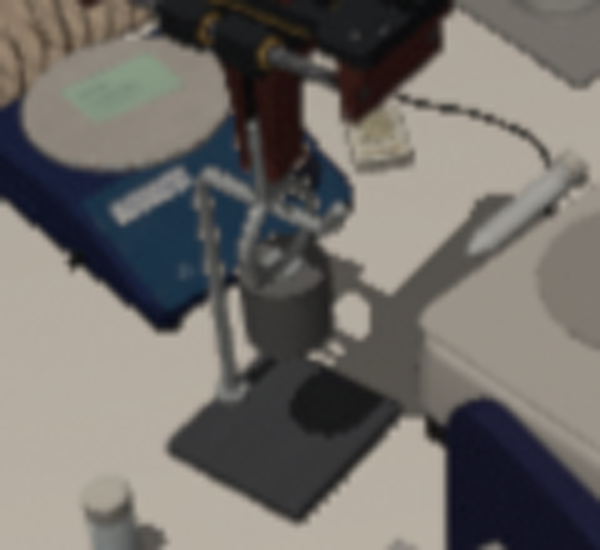

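```bash
python3 -m jog '[{"rotation":[0.002,0,0],"delta_pos":[0,0,2.5],"grip":0},{"rotation":[0,0,0],"delta_pos":[0,0,1.5],"grip":0}]'; python3 -c "
from h import *
togo([.5245,.1859,.194],105)"
```

```text
time: 9.72
eef_pos: [0.5252, 0.1857, 0.1941]
tcp_rot: [[-0.259, 0.966, 0.005], [0.966, 0.259, -0.0], [-0.002, 0.005, -1.0]]
contact_force: [-3.5, -0.9, 5.7]
width: 0.065
t 9.72 pos [0.5252 0.1857 0.1941] rot [0.0049 0.0015 0.0004] dp now-axes [ 0.4 -0.7  0.1] dp target-axes [ 0.4 -0.7  0.1] F [-3.5 -0.9  5.7] w 5.7
```

It is seated, with a 5.7 N upward reaction. Releasing with a small opening.

```bash
python3 -m jog '[{"rotation":[0,0,0],"delta_pos":[0,0,-0.3],"grip":5},{"rotation":[0,0,0],"delta_pos":[0,0,0],"grip":9},{"rotation":[0,0,0],"delta_pos":[0,0,0],"grip":14},{"rotation":[0,0,0],"delta_pos":[0,0,0],"grip":20},{"rotation":[0,0,0],"delta_pos":[0,0,0],"grip":24},{"rotation":[0,0,0],"delta_pos":[0,0,0],"grip":24},{"rotation":[0,0,0],"delta_pos":[0,0,0],"grip":24},{"rotation":[0,0,0],"delta_pos":[0,0,0],"grip":24}]'; python3 -c "
from h import *
togo([.5245,.1859,.3],105)
p,d=camera('scene');cv2.imwrite('pics/s6.png',cv2.resize(p[200:310,200:320],None,fx=5,fy=5,interpolation=cv2.INTER_CUBIC))
p,d=camera('wrist');cv2.imwrite('pics/w6.png',p)"
```

```text
time: 10.38
eef_pos: [0.5255, 0.1858, 0.1927]
tcp_rot: [[-0.259, 0.966, 0.004], [0.966, 0.259, -0.0], [-0.002, 0.004, -1.0]]
contact_force: [0.1, -0.2, 0.5]
width: 0.274
t 10.38 pos [0.5255 0.1858 0.1927] rot [0.0039 0.0015 0.0004] dp now-axes [   0.2   -0.6 -107.3] dp target-axes [   0.3   -1.  -107.3] F [ 0.1 -0.2  0.5] w 24.1
```

View pics/s6.png

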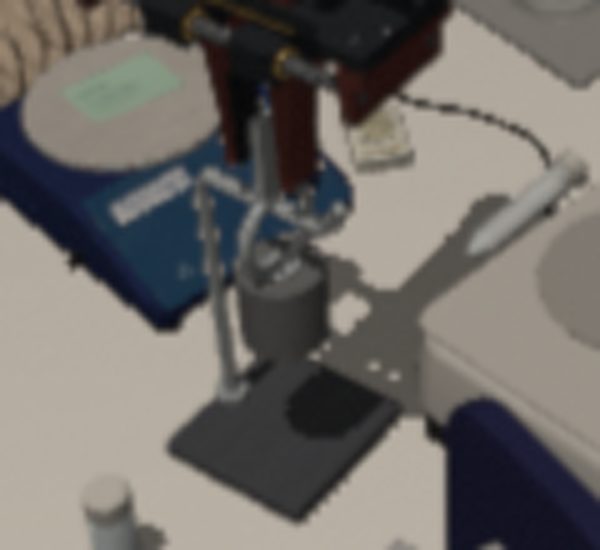

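View pics/w6.png

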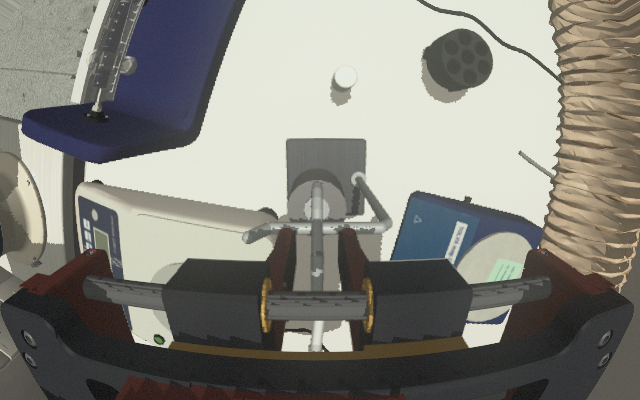

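The cover hangs free, its tab centred between the open fingers at (317,250) in the wrist view. Rising straight off.

```bash
python3 -m jog '[{"rotation":[0,0,0],"delta_pos":[0,0,-8],"grip":24},{"rotation":[0,0,0],"delta_pos":[0,0,-10],"grip":24},{"rotation":[0,0,0],"delta_pos":[0,0,-12],"grip":24},{"rotation":[0,0,0],"delta_pos":[0,0,-18],"grip":24},{"rotation":[0,0,0],"delta_pos":[0,0,-25],"grip":40},{"rotation":[0,0,0],"delta_pos":[0,0,-30],"grip":50},{"rotation":[0,0,0],"delta_pos":[0,0,0],"grip":50}]'; python3 -c "
from h import *
togo([.458,-.3440,.3],105)
p,d=camera('scene');cv2.imwrite('pics/s7.png',p)"
```

```text
time: 11.07
eef_pos: [0.5241, 0.1856, 0.3049]
tcp_rot: [[-0.259, 0.966, 0.004], [0.966, 0.259, -0.0], [-0.001, 0.004, -1.0]]
contact_force: [0.6, 1.1, 2.7]
width: 0.461
t 11.07 pos [0.5241 0.1856 0.3049] rot [0.0042 0.0015 0.0004] dp now-axes [-494.4 -201.1    4.8] dp target-axes [-494.5 -200.9    4.9] F [0.6 1.1 2.7] w 40.5
```

View pics/s7.png

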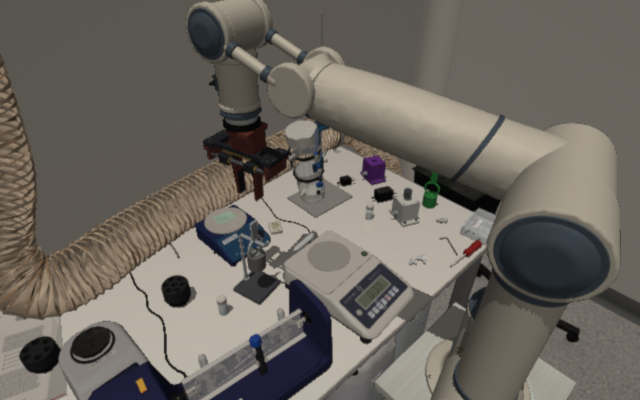

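```bash
python3 - <<'E'
from h import *
D=cloud("top",np.load("pics/top0.npy")).reshape(-1,3)
k=D[(D[:,2]>.12)&(D[:,2]<.5)&(D[:,0]>.4)&(D[:,0]<.75)&(D[:,1]>-.4)&(D[:,1]<.25)]
H,_,_=np.histogram2d(k[:,0],k[:,1],bins=[np.arange(.4,.76,.05),np.arange(-.4,.26,.05)]);print(H.astype(int))
T=cv2.imread("pics/top0.png");h=cv2.cvtColor(T,cv2.COLOR_BGR2HSV).reshape(-1,3)
g=D[(h[:,0]>45)&(h[:,0]<85)&(h[:,1]>100)&(D[:,0]>.3)&(D[:,2]>0)];print(len(g),g.mean(0),g.min(0),g.max(0))
E
```

```text
[[  7  10   0   0   0   0   0   0   0   0   0   0   0]
 [ 43  83   0   0   0   0   0   0   0   0   0   7   0]
 [  0   0   0   0   0   0   0   0   0   0   0  25   0]
 [  0   0   0   0   0   0   0   0   0   0   0  16   0]
 [  0   0   0   0   0   0   0   0   0   0   0   0   0]
 [  0   0   0   7 324 297  24   0   0   0   0   0   0]
 [  0  42  72 162 153 179  67   0   0   0   0   0   0]]
55 [ 0.44085599 -0.45987713  0.04869405] [ 0.42624929 -0.47237571  0.03475743] [ 0.45825441 -0.44703348  0.08754793]
```

```bash
python3 -m jog '[{"rotation":[0.003,0,0],"delta_pos":[-15,-6,0],"grip":60},{"rotation":[0,0,0],"delta_pos":[-36,-15,0],"grip":60},{"rotation":[0,0,0],"delta_pos":[-36,-15,0],"grip":60},{"rotation":[0,0,0],"delta_pos":[-36,-15,0],"grip":60},{"rotation":[0,0,0],"delta_pos":[-36,-15,0],"grip":60},{"rotation":[0,0,0],"delta_pos":[-36,-15,0],"grip":60},{"rotation":[0,0,0],"delta_pos":[-36,-15,0],"grip":60},{"rotation":[0,0,0],"delta_pos":[-36,-15,0],"grip":60},{"rotation":[0,0,0],"delta_pos":[-36,-15,0],"grip":60},{"rotation":[0,0,0],"delta_pos":[-36,-15,0],"grip":60},{"rotation":[0,0,0],"delta_pos":[-36,-15,0],"grip":60},{"rotation":[0,0,0],"delta_pos":[-30,-12,0],"grip":60},{"rotation":[0,0,0.1],"delta_pos":[0,0,0],"grip":60},{"rotation":[0,0,0.1],"delta_pos":[0,0,0],"grip":60},{"rotation":[0,0,0.1],"delta_pos":[0,0,0],"grip":60},{"rotation":[0,0,0.1],"delta_pos":[0,0,0],"grip":60},{"rotation":[0,0,0],"delta_pos":[0,0,0],"grip":60}]'; python3 -c "
from h import *
togo([.458,-.3440,.2],78.7)"
```

```text
time: 12.53
eef_pos: [0.4613, -0.2697, 0.295]
tcp_rot: [[0.153, 0.988, -0.01], [0.988, -0.153, 0.004], [0.002, -0.011, -1.0]]
contact_force: [0.3, -0.6, -0.5]
width: 0.683
t 12.53 pos [ 0.4613 -0.2697  0.295 ] rot [-0.0109 -0.0016  0.0436] dp now-axes [-74.1   9.1  94.8] dp target-axes [-73.5  11.3  95. ] F [ 0.3 -0.6 -0.5] w 60.0
```

```bash
python3 -m jog '[{"rotation":[-0.007,0,0.04],"delta_pos":[-20,2,0],"grip":60},{"rotation":[0,0,0],"delta_pos":[-27,4,15],"grip":60},{"rotation":[0,0,0],"delta_pos":[-25,4,30],"grip":60},{"rotation":[0,0,0],"delta_pos":[0,0,15],"grip":60},{"rotation":[0,0,0],"delta_pos":[0,0,0],"grip":60},{"rotation":[0,0,0],"delta_pos":[0,0,0],"grip":60}]'; python3 - <<'E'
from h import *
import pickle
np.set_printoptions(precision=4,suppress=True)
togo([.458,-.3440,.2],78.7)
s=observe();p,d=camera("wrist");cv2.imwrite("pics/w7.png",p);np.save("pics/w7.npy",d);pickle.dump(s,open("pics/w7.pkl","wb"))
W=wcloud(s,d).reshape(-1,3)
k=W[(abs(W[:,0]-.458)<.03)&(abs(W[:,1]+.344)<.03)]
t=k[(k[:,2]>.1)&(k[:,2]<.115)];print(len(t),t.mean(0),t.min(0),t.max(0),cv2.minEnclosingCircle((t[:,:2]*1000).astype(np.float32)))
t=k[(k[:,2]>.07)&(k[:,2]<.08)];print(len(t),t.mean(0));R=cv2.minAreaRect((t[:,:2]*1000).astype(np.float32));print(R)
E
```

```text
time: 13.03
eef_pos: [0.4583, -0.3441, 0.2331]
tcp_rot: [[0.174, 0.985, -0.002], [0.985, -0.174, 0.002], [0.002, -0.002, -1.0]]
contact_force: [-1.1, -0.3, 0.6]
width: 0.684
t 13.03 pos [ 0.4583 -0.3441  0.2331] rot [-0.0024 -0.0016  0.0225] dp now-axes [-0.  -0.2 33.1] dp target-axes [ 0.  -0.3 33.1] F [-1.1 -0.3  0.6] w 60.1
589 [ 0.4583 -0.3433  0.1083] [ 0.445  -0.3569  0.1015] [ 0.4714 -0.3316  0.1112] ((458.1246337890625, -344.00048828125), 13.594987869262695)
2175 [ 0.4584 -0.3418  0.0749]
((458.06292724609375, -343.9626770019531), (59.92008590698242, 59.846126556396484), 89.38520050048828)
```

View pics/w7.png

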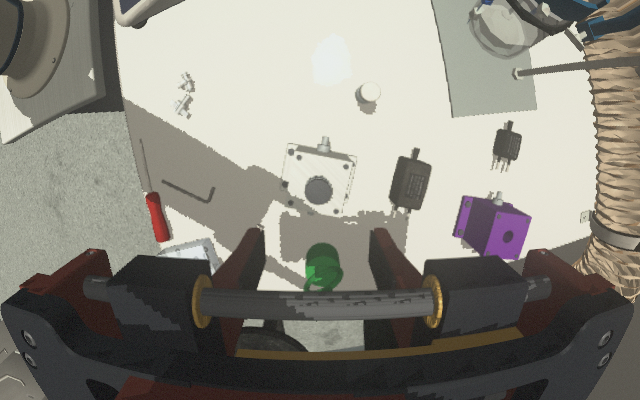

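The dark knob is at (318,190), measured at (0.458,-0.344) with its top at 0.109 m, which matches the given sizes. Descending over it.

```bash
python3 -m jog '[{"rotation":[-0.001,0,0],"delta_pos":[0,0,20],"grip":60},{"rotation":[0,0,0],"delta_pos":[0,0,30],"grip":60},{"rotation":[0,0,0],"delta_pos":[0,0,30],"grip":60},{"rotation":[0,0,0],"delta_pos":[0,0,20],"grip":55},{"rotation":[0,0,0],"delta_pos":[0,0,8],"grip":50},{"rotation":[0,0,0],"delta_pos":[0,0,0],"grip":50}]'; python3 -c "
from h import *
togo([.4581,-.3440,.081],78.7)"
```

```text
time: 13.58
eef_pos: [0.4633, -0.3426, 0.1336]
tcp_rot: [[0.162, 0.987, 0.013], [0.987, -0.162, -0.009], [-0.006, 0.014, -1.0]]
contact_force: [-0.0, 0.3, 0.0]
width: 0.567
t 13.58 pos [ 0.4633 -0.3426  0.1336] rot [0.0141 0.0061 0.0346] dp now-axes [-1.9 -5.7 52.6] dp target-axes [-2.4 -4.8 52.6] F [-0.   0.3  0. ] w 49.8
```

```bash
python3 -m jog '[{"rotation":[0.01,0.004,0.03],"delta_pos":[-2,-5,5],"grip":50},{"rotation":[0,0,0],"delta_pos":[0,0,8],"grip":50},{"rotation":[0,0,0],"delta_pos":[0,0,8],"grip":50},{"rotation":[0,0,0],"delta_pos":[0,0,0],"grip":50}]'; python3 -c "
from h import *
togo([.4581,-.3440,.081],78.7)"
```

```text
time: 13.92
eef_pos: [0.4601, -0.3448, 0.1176]
tcp_rot: [[0.192, 0.981, 0.009], [0.981, -0.192, -0.008], [-0.006, 0.011, -1.0]]
contact_force: [-1.1, 0.5, -0.0]
width: 0.571
t 13.92 pos [ 0.4601 -0.3448  0.1176] rot [0.0108 0.0059 0.0038] dp now-axes [ 0.6 -2.5 36.6] dp target-axes [ 0.3 -2.1 36.6] F [-1.1  0.5 -0. ] w 50.1
```

```bash
python3 -m jog '[{"rotation":[0.008,0.005,0.003],"delta_pos":[0.5,-2,5],"grip":50},{"rotation":[0,0,0],"delta_pos":[0,0,6],"grip":50},{"rotation":[0.002,0,0],"delta_pos":[0,0,6],"grip":50},{"rotation":[0,0,0],"delta_pos":[0,0,0],"grip":50}]'; python3 -c "
from h import *
togo([.4581,-.3440,.081],78.7)"
```

```text
time: 14.25
eef_pos: [0.4588, -0.3446, 0.1009]
tcp_rot: [[0.196, 0.981, 0.002], [0.981, -0.196, -0.002], [-0.002, 0.002, -1.0]]
contact_force: [0.3, 0.2, -0.0]
width: 0.566
t 14.25 pos [ 0.4588 -0.3446  0.1009] rot [0.0025 0.0018 0.0004] dp now-axes [ 0.5 -0.8 19.9] dp target-axes [ 0.5 -0.8 19.9] F [ 0.3  0.2 -0. ] w 49.7
```

```bash
python3 -m jog '[{"rotation":[0.002,0.001,0],"delta_pos":[0.4,-0.8,6],"grip":46},{"rotation":[0,0,0],"delta_pos":[0,0,6],"grip":40},{"rotation":[0,0,0],"delta_pos":[0,0,4],"grip":36},{"rotation":[0,0,0],"delta_pos":[0,0,0],"grip":36},{"rotation":[0,0,0],"delta_pos":[0,0,0],"grip":36}]'; python3 -c "
from h import *
togo([.4581,-.3440,.081],78.7)"
```

```text
time: 14.67
eef_pos: [0.4578, -0.3439, 0.0823]
tcp_rot: [[0.195, 0.981, -0.001], [0.981, -0.195, 0.0], [-0.0, -0.001, -1.0]]
contact_force: [0.3, -0.3, -0.5]
width: 0.412
t 14.67 pos [ 0.4578 -0.3439  0.0823] rot [-0.0008  0.0001  0.0005] dp now-axes [-0.1  0.3  1.3] dp target-axes [-0.1  0.3  1.3] F [ 0.3 -0.3 -0.5] w 36.2
```

```bash
python3 -m jog '[{"rotation":[0,0,0],"delta_pos":[0,0.3,0.5],"grip":30},{"rotation":[0,0,0],"delta_pos":[0,0,0],"grip":27.5},{"rotation":[0,0,0],"delta_pos":[0,0,0],"grip":26.5},{"rotation":[0,0,0],"delta_pos":[0,0,0],"grip":26}]'; python3 -c "
from h import *
togo([.4581,-.3440,.081],78.7)"
```

```text
time: 15.0
eef_pos: [0.4583, -0.344, 0.0823]
tcp_rot: [[0.195, 0.981, -0.0], [0.981, -0.195, -0.0], [-0.0, -0.0, -1.0]]
contact_force: [-0.6, -0.7, -0.2]
width: 0.3
t 15.0 pos [ 0.4583 -0.344   0.0823] rot [-0.0002  0.0004  0.0006] dp now-axes [-0.  -0.2  1.3] dp target-axes [-0.  -0.2  1.3] F [-0.6 -0.7 -0.2] w 26.4
```

```bash
python3 -m jog '[{"rotation":[0,0,0],"delta_pos":[0,0,0],"grip":24},{"rotation":[0,0,0],"delta_pos":[0,0,0],"grip":20},{"rotation":[0,0,0],"delta_pos":[0,0,0],"grip":10},{"rotation":[0,0,0],"delta_pos":[0,0,0],"grip":0},{"rotation":[0,0,0],"delta_pos":[0,0,0],"grip":0},{"rotation":[0,0,0],"delta_pos":[0,0,0],"grip":0}]'; python3 -c "
from h import *
togo([.4581,-.3440,.081],78.7);print(observe()['ft_torque'])"
```

```text
time: 15.5
eef_pos: [0.4583, -0.344, 0.0823]
tcp_rot: [[0.195, 0.981, -0.0], [0.981, -0.195, -0.0], [-0.0, -0.0, -1.0]]
contact_force: [-0.3, -0.2, -0.5]
width: 0.292
t 15.5 pos [ 0.4583 -0.344   0.0823] rot [-0.0003  0.0004  0.0006] dp now-axes [-0.  -0.2  1.3] dp target-axes [-0.  -0.2  1.3] F [-0.3 -0.2 -0.5] w 25.6
[-0.10194948 -0.00703236  0.03225449]
```

The knob is gripped at 25.6 mm with no side load. Pulling slowly, checking the side force; the target TCP height is 0.1173.

```bash
python3 -m jog '[{"rotation":[0,0,0],"delta_pos":[0,0,-2],"grip":0},{"rotation":[0,0,0],"delta_pos":[0,0,-2],"grip":0},{"rotation":[0,0,0],"delta_pos":[0,0,-2],"grip":0}]'; python3 -c "
from h import *
togo([.4583,-.3440,.1173],78.7);print(observe()['ft_torque'])"
```

```text
time: 15.75
eef_pos: [0.4582, -0.3438, 0.0879]
tcp_rot: [[0.195, 0.981, -0.001], [0.981, -0.195, 0.0], [0.0, -0.001, -1.0]]
contact_force: [0.4, -0.2, -1.5]
width: 0.287
t 15.75 pos [ 0.4582 -0.3438  0.0879] rot [-0.0008 -0.0002  0.0006] dp now-axes [ -0.2   0.1 -29.4] dp target-axes [ -0.2   0.1 -29.4] F [ 0.4 -0.2 -1.5] w 25.2
[-0.02464302 -0.08589921  0.02131675]
```

```bash
python3 -m jog '[{"rotation":[-0.0008,0,0],"delta_pos":[-0.2,0.1,-2],"grip":0},{"rotation":[0,0,0],"delta_pos":[0,0,-2],"grip":0},{"rotation":[0,0,0],"delta_pos":[0,0,-2],"grip":0},{"rotation":[0,0,0],"delta_pos":[0,0,-2],"grip":0}]'; python3 -c "
from h import *
togo([.4583,-.3440,.1173],78.7);print(observe()['ft_torque'])"
```

```text
time: 16.08
eef_pos: [0.4582, -0.3441, 0.0972]
tcp_rot: [[0.195, 0.981, 0.0], [0.981, -0.195, 0.0], [0.0, 0.0, -1.0]]
contact_force: [-0.6, 0.2, -1.1]
width: 0.295
t 16.08 pos [ 0.4582 -0.3441  0.0972] rot [ 0.     -0.      0.0006] dp now-axes [  0.1   0.1 -20.1] dp target-axes [  0.1   0.1 -20.1] F [-0.6  0.2 -1.1] w 25.9
[-0.0348215  -0.05256458 -0.02698803]
```

```bash
python3 -m jog '[{"rotation":[0,0,0],"delta_pos":[0.1,0.1,-2],"grip":0},{"rotation":[0,0,0],"delta_pos":[0,0,-2],"grip":0},{"rotation":[0,0,0],"delta_pos":[0,0,-2],"grip":0},{"rotation":[0,0,0],"delta_pos":[0,0,-2],"grip":0}]'; python3 -c "
from h import *
togo([.4583,-.3440,.1173],78.7);print(observe()['ft_torque'])"
```

```text
time: 16.42
eef_pos: [0.4583, -0.344, 0.1063]
tcp_rot: [[0.195, 0.981, 0.0], [0.981, -0.195, -0.0], [-0.0, 0.0, -1.0]]
contact_force: [0.9, 0.9, -0.0]
width: 0.288
t 16.42 pos [ 0.4583 -0.344   0.1063] rot [0.0002 0.0002 0.0005] dp now-axes [  0.  -0. -11.] dp target-axes [  0.  -0. -11.] F [ 0.9  0.9 -0. ] w 25.3
[-0.03458871 -0.04138835 -0.0267701 ]
```

```bash
python3 -m jog '[{"rotation":[0,0,0],"delta_pos":[0,0,-2],"grip":0},{"rotation":[0,0,0],"delta_pos":[0,0,-2],"grip":0},{"rotation":[0,0,0],"delta_pos":[0,0,-2],"grip":0},{"rotation":[0,0,0],"delta_pos":[0,0,-2],"grip":0},{"rotation":[0,0,0],"delta_pos":[0,0,-1],"grip":0},{"rotation":[0,0,0],"delta_pos":[0,0,0],"grip":0},{"rotation":[0,0,0],"delta_pos":[0,0,0],"grip":0}]'; python3 -c "
from h import *
togo([.4583,-.3440,.1173],78.7);print(observe()['ft_torque'])"
```

```text
time: 17.0
eef_pos: [0.4585, -0.3442, 0.1171]
tcp_rot: [[0.195, 0.981, 0.001], [0.981, -0.195, -0.001], [-0.001, 0.001, -1.0]]
contact_force: [-0.6, -0.2, -1.6]
width: 0.289
t 17.0 pos [ 0.4585 -0.3442  0.1171] rot [0.0011 0.0006 0.0006] dp now-axes [ 0.1 -0.3 -0.2] dp target-axes [ 0.1 -0.3 -0.2] F [-0.6 -0.2 -1.6] w 25.4
[-0.04687512 -0.05513714  0.03194668]
```

```bash
python3 -m jog '[{"rotation":[0.0005,0,0],"delta_pos":[0,-0.2,0],"grip":0},{"rotation":[0,0,0],"delta_pos":[0,0,0],"grip":0},{"rotation":[0,0,0],"delta_pos":[0,0,0],"grip":0},{"rotation":[0,0,0],"delta_pos":[0,0,0],"grip":0},{"rotation":[0,0,0],"delta_pos":[0,0,0],"grip":0},{"rotation":[0,0,0],"delta_pos":[0,0,0],"grip":0}]'; python3 - <<'E'
from h import *
np.set_printoptions(precision=4,suppress=True)
togo([.4583,-.3440,.1173],78.7)
s=observe();p,d=camera("scene")
R=lambda x,y,w,h,f:cv2.resize(p[y:y+h,x:x+w],None,fx=f,fy=f,interpolation=cv2.INTER_CUBIC)
cv2.imwrite("pics/s8.png",np.hstack([R(210,210,80,100,5),R(350,140,80,100,5)]))
w,e=camera("wrist");cv2.imwrite("pics/w8.png",w)
C=cloud("scene",d);q=C[205:310,210:300].reshape(-1,3)
u=np.array([.966,.259]);c=np.array([.5342,.1885])
k=q[(np.hypot(q[:,0]-.5245,q[:,1]-.1859)<.045)&(q[:,2]>.08)&(q[:,2]<.24)]
for lo,hi in((.085,.095),(.125,.14),(.185,.215)):
    z=k[(k[:,2]>lo)&(k[:,2]<hi)];print("cover",lo,len(z),z.mean(0) if len(z) else'')
q=C[140:240,360:430].reshape(-1,3);k=q[(np.hypot(q[:,0]-.458,q[:,1]+.344)<.02)&(q[:,2]>.08)&(q[:,2]<.16)]
print("piston",len(k),np.percentile(k[:,2],[1,50,99]))
E
```

```text
time: 17.5
eef_pos: [0.4581, -0.344, 0.1164]
tcp_rot: [[0.195, 0.981, -0.0], [0.981, -0.195, 0.0], [-0.0, -0.0, -1.0]]
contact_force: [-0.4, 0.3, -0.7]
width: 0.289
t 17.5 pos [ 0.4581 -0.344   0.1164] rot [-0.0004  0.0001  0.0006] dp now-axes [ 0.   0.2 -0.9] dp target-axes [ 0.   0.2 -0.9] F [-0.4  0.3 -0.7] w 25.4
cover 0.085 49 [0.5149 0.2002 0.0906]
cover 0.125 199 [0.5208 0.1898 0.1303]
cover 0.185 82 [0.5183 0.1869 0.1994]
piston 82 [0.0813 0.1177 0.1587]
```

View pics/s8.png

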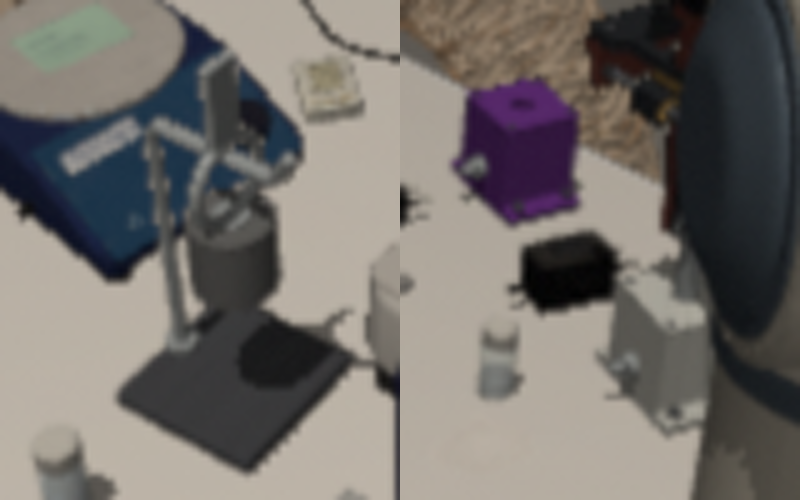

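View pics/w8.png

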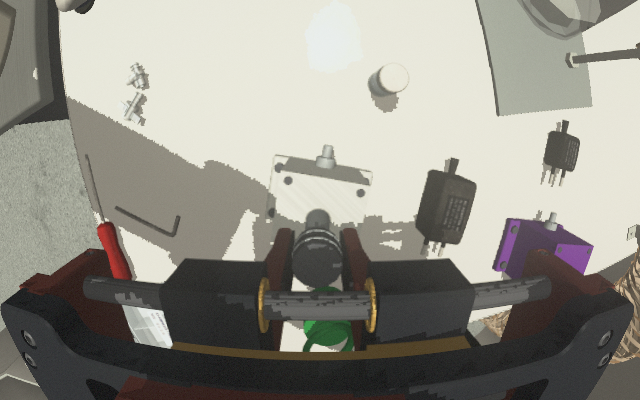

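The cover hangs by its eye on the arm behind the upturned tip, at (245,165) in the left crop. The knob is held and its rod comes out of the bore at (318,215) in the wrist view. One last check of the knob height and whether everything is still.

```bash
python3 - <<'E'
from h import *
np.set_printoptions(precision=4,suppress=True)
s=observe();w,d=camera("wrist");W=wcloud(s,d).reshape(-1,3)
k=W[(np.hypot(W[:,0]-.458,W[:,1]+.344)<.012)&(W[:,2]>.125)&(W[:,2]<.16)];z=k[:,2];print("knob top",len(z),np.percentile(z,[10,50,90]))
togo([.4583,-.344,.1173],78.7);print(s["joint_velocities"])
E
```

```text
knob top 1808 [0.1417 0.143  0.1438]
t 17.65 pos [ 0.4581 -0.344   0.1164] rot [-0.0004  0.0001  0.0006] dp now-axes [ 0.   0.2 -0.9] dp target-axes [ 0.   0.2 -0.9] F [ 0.5 -0.  -1.3] w 25.4
[ 0.0387  0.0602 -0.075  -0.0312  0.0269  0.0384]
```

```bash
python3 -c "
from plant import hand_in;print(hand_in())"
```

```text
the job is handed in; nothing more can be done
None
```

I hung the dust cover on the hook by its eye and let go of it. I then drew the piston about 34 to 35 mm straight up and handed the job in still holding it, at about 17.7 s of the 64 s allowed.

- **Cover:** the last scene view shows it hanging by its eye on the hook's level arm, between the post and the upturned tip.
- **Piston:**
  - **Height:** arm travel gives a lift of 34.1 mm. The knob's top in the wrist depth went from 0.108 to 0.143 m, which gives 34.7 mm. Both are within the 5 mm allowed.
  - **Alignment:** tilt was under 0.001 rad, and side force stayed at about 1 N or less at each check during the pull.
  - **Still held:** the joints were at rest and the grip opening was 25.4 mm on the 26 mm knob.
- **Bystanders:** the adapter, the vial near the pump and the vial by the hook look unmoved in the last views. I did not see the sample tube in those views; it was in place in the last one that showed it, and nothing went near it afterwards.

No check failed. The arm drifted off by a few millimetres and about a degree after fast moves, and I corrected that before each contact.

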